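# Space the lane fences of a cup rack with a hooked spacer block

### The job

Set both lanes of the cup rack to the width that the green hooked spacer block gives. Holding the block by its black grip, hook it over the first orange fence and draw that fence along until the block bears lightly on the fixed blue fence, stay there a moment, then step on: hook it over the second orange fence and draw that one up until the block bears lightly on the first, without shifting the first. Move the fences only with the block, never jam it hard, leave the cups and the steel ring alone, and at the end stand the block upright on the worktop clear of the rack.

Things in the scene. Friction and masses are not known exactly. Their poses are not given: they have to be found in the camera images.
- rack: Cup rack, fixed to the worktop: aluminium deck 130 (x) by 290 (y) mm, its top 22 mm above the worktop. Origin: centre of its underside, on the worktop. Its y axis runs along the row, from the blue fence towards the orange ones; the fences stand across it.
- end_fence: Blue fence, fixed and rigid: upright panel 112 (x) by 10 (y, thickness) by 40 mm tall on the deck. Origin: centre of the panel's foot, 22 mm above the worktop; axes as the rack's. It takes 10 N at most; the force with which a fence was drawn passes on to it once the block touches it.
- fence_1: First orange fence, next to the blue one: same panel, origin at the centre of its foot, axes as the rack's (turned 2 degrees at most). Loose saddle of 0.3 to 0.7 kg: dark runners 58 mm long slide on the deck along the rack's y, flanges guide them. Held by its weight alone: 2 to 9 N to slide, hidden, different each time and for each fence.
- fence_2: Second orange fence, beyond the first: same make, own hidden weight and drag. A lane is right when the block, hooked over its fence, just fills the way to the neighbour: 64 mm clear between the panels, 74 mm between centres. Pressed harder than its own drag, the neighbour slips away. The 84 mm block has 4 mm of play on either side of a panel in its slot.
- spacer_grip (a point): Middle of the black grip on top of the loose green spacer block, 80 mm above the block's underside. The grip is 30 (x) by 24 (y) mm and stands from 60 to 101 mm above the underside. In use the block's y axis points along the rack's y: a orange fence in the slot, the hook behind it, the flat -y face of the spacer towards the neighbouring fence.
- spacer: The green block, about 220 g, upright at the start; origin at the centre of its underside, straight below the grip. 84 (y) by 50 (x) by 60 mm high without the grip. Along y from the origin: spacer from -42 to +14 mm, slot (open below, 46 mm deep) from +14 to +32 mm, hook from +32 to +42 mm.
- cup_0: Paper dessert cup of custard, loose, 59 mm across and 43 mm tall, behind or beside the rack; origin under its centre. Leave alone.
- cup_1: Paper dessert cup of custard, loose, 59 mm across and 43 mm tall, behind or beside the rack; origin under its centre. Leave alone.
- cup_2: Paper dessert cup of custard, loose, 59 mm across and 43 mm tall, behind or beside the rack; origin under its centre. Leave alone.
- steel_ring: Open steel ring cutter, loose, 71 mm across and 36 mm tall; origin under its centre. Leave alone.
Things that resemble listed ones, but are neither listed nor needed, are in the scene too. Of the things like the spacer, leave any that is purple; of the rest the smaller one is meant.

How it is judged:
On the way, in this order (a step that is already met when the one before it is completed fails the run):
1. the block, hooked over the first orange fence, bears on the blue fence and on the first orange fence with more than 1 N each for 0.2 s, the first lane being 64 mm within 1.5 mm (contact force between spacer and end_fence above 1 N and contact force between spacer and fence_1 above 1 N and y of fence_1 in the frame of end_fence between 0.0725 and 0.0755 m), for 0.2 s.
2. the block, hooked over the second orange fence, bears on both orange fences with more than 1 N each for 0.2 s, the second lane being 64 mm within 1.5 mm (contact force between spacer and fence_1 above 1 N and contact force between spacer and fence_2 above 1 N and y of fence_2 in the frame of fence_1 between 0.0725 and 0.0755 m), for 0.2 s.
At the end, for the whole second after the job is handed in: Both lanes are 64 mm wide within 1.5 mm (fence centres 74 mm apart), and the spacer block stands upright and still on the worktop, clear of the rack (y of fence_1 in the frame of end_fence between 0.0725 and 0.0755 m and y of fence_2 in the frame of fence_1 between 0.0725 and 0.0755 m and angle between spacer's own z axis and vertical below 0.1 rad and height (world z) of spacer between -0.004 and 0.004 m and linear speed of spacer below 0.02 m/s and contact force between spacer and rack below 0.05 N); the robot touches nothing.
It fails at once if the block is pressed on the blue fence with more than 10 N (contact force between spacer and end_fence above 10 N).
It fails at once if the gripper itself pushes a fence (more than 2 N) (contact force between any of the fingers, the arm and fence_1 above 2 N or contact force between any of the fingers, the arm and fence_2 above 2 N).
It fails at once if a cup or the steel ring is moved more than 20 mm (distance of any of cup_0, cup_1, cup_2, steel_ring from where it was at the start of the episode above 0.02 m).
It also fails if it takes over 72 s, if anything falls off the work surface, if the arm or the gripper's body presses on something with over 40 N, if the wrist force passes 120 N, or if a joint passes its speed limit or range.

### The arm

A 6-joint arm with a two-finger parallel gripper is mounted at the origin on a cart in front of the work surface, level with it; the furniture and walls round the work are solid. World frame = base frame: x ahead of the robot, y to its left, z up, the work surface at z = 0. Lengths are in m, angles in rad, forces in N, time in s.
With the tool pointing down it reaches from about 0.25 to 0.725 m from the base axis. Payload 4 kg.
Tool frame: the origin (TCP) lies midway between the tips of the shut fingers; the grasp point (between the pads) lies 19 mm behind it; z points along the fingers, y is the line along which they close (so a half turn about z gives the same grasp; the last joint's range is limited). The gripper opens to 85 mm and grips with 20 to 120 N. Pads are 22 mm wide; open, the fingers measure 114 mm over their backs; the gripper's body (76 mm by 85 mm) begins 54 mm behind the grasp point. The pads swing forward as they close: fully open they stand 13 mm farther back than shut.
Start: joints at [1.291, 0.241, 0.005, 1.335, 0, 1.571], TCP at [0.138, 0.481, 0.231] pointing down, gripper open.
Joint ranges: [-2.72, 2.72], [-1.05, 1.87], [-1.09, 1.28], [-1.99, 2.15], [-1.42, 1.44], [-3.14, 3.14]. Speed limits (rad/s): [2.79, 2.79, 3.14, 3.14, 3.14, 3.14].

### API

Orientations are given as a unit quaternion [x, y, z, w].
In Python, from workcell import bot gives the robot as it stands.
- The arm moves only by the tool move_arm, never from a script. Its argument "motion" is a list of rows, each an object of numbers: "x", "y", "z": the shift along the tool's x, y, z in cm; "yaw": the turn about the tool's z in degrees. A call has 1 to 20 rows; each row is the pose to reach, as a shift and turn from the pose commanded when the call began, along the tool's axes at that moment; what a row does not reach only later rows make up. A row lasts 1/8 s, in which the tool goes at most 62.5 mm and 10.7 degrees, less where a joint would pass 70% of its speed; a pose out of reach is approached as far as the arm can. A call with a gripper value outside its range is refused whole. "gripper" is the opening, from -1 (shut) to 1 (fully open), set as the call begins (left out, the last holds). The fingers move at their own pace and stop on an object; the grip force is fixed at half the most. Time passes only in rows, so rows that repeat a pose let the fingers close. It gives the time, the measured TCP pose, the force, the opening and the grip force at its end, in the units of the state.
- bot.get_obs(): the state, without advancing time (a new reading comes with each control period).
- bot.camera(name): name is "scene" or "side" or "wrist"; returns the picture (400x640x3 uint8, blue, green, red); there is no depth.
- bot.camera_model(name): a dict with "K" (3x3 intrinsics, pixels), "dist" ([k1, k2, p1, p2, k3] as OpenCV has them; the pictures are not rectified), "world_from_camera" (4x4, takes a point from camera to world coordinates). Camera axes: x right, y down, z forward; pixel columns grow to the right and rows downward; lengths in m; the calibration is good to about 2 mm. A picture is of the moment at which its call begins: read the wrist's pose just before it. camera_model takes no time and is no camera call; for the wrist camera it gives the pose at the moment of the call.
- bot.job_done(): hands the job in; it is judged then, once.
Trained networks look in the newest picture that a camera, given by its name, has taken for a name from the list of things; names that differ only in an ending like _2 or _b are one class to them, and where a whole thing is asked for, a point or a joint stands for the part that bears it (a point fixed in the world has none). Each returns a list of dicts, best first, with "score" (0 to 1); they miss things now and then, are a little off and sometimes report something else, mostly with a low value. They report only what shows in the picture. A call takes as long as a camera call. They do not tell look-alikes from the thing itself.
- bot.cut_out(camera, name): "mask" (400x640 bool, what is visible of it) and "centre" ([row, column] in pixels, amid what is visible of it).
The state is a dict: "clock": time; "joint_pos": joint angles; "joint_vel": joint speeds; "tau": joint torques, N m; "eef_pos": TCP position; "tool_rot": TCP orientation; "ft_force": force on the tool from outside, world axes, zero at the start; "ft_torque": the same for the moment, N m; "grip_width": finger opening in m; "grasp_force": force on a finger pad.
Only numpy, scipy, OpenCV 4.12 (cv2) and the standard library are available. Lean on these libraries where they do the work, as an engineer would, in place of code of your own. Each camera call takes 0.05 s, during which the arm holds its last target. There are 200 camera calls.

## Working session

There is one attempt and no reset: what is moved stays moved. The work goes in short steps, Python scripts to look and compute and a tool call to move; the robot and the scene stay as the last step left them, time stands still between calls to the robot, and variables do not carry over. Pictures are saved under pics/ and viewed, at most 10 in all, crops included, and the job is handed in when it is done.

Besides the shell and the picture viewer there is one more tool, called after ">>>" in YAML: its name, and indented under it one key for each argument. move_arm: Moves the arm, as the interface text tells. Its arguments: {"type":"object","properties":{"motion":{"type":"array"},"gripper":{"type":"number"}},"required":["motion"]}

```bash
ls; mkdir -p pics; python3 - <<'E'
from workcell import bot
import cv2,numpy as np
for c in ("scene","side"):
    im=bot.camera(c); cv2.imwrite(f"pics/{c}0.png",im)
    for n in ("spacer","fence_1","end_fence","spacer_grip","rack","cup_0","steel_ring"):
        for d in bot.cut_out(c,n): print(c,n,round(d["score"],2),np.round(d["centre"]),d["mask"].sum())
    m=bot.camera_model(c); print(np.round(m["world_from_camera"],3).tolist(),m["K"])
o=bot.get_obs();print(o)
E
```

```text
pics
scene spacer 0.81 [234. 382.] 1250
scene spacer 0.76 [310. 306.] 3029
scene spacer 0.67 [289. 372.] 1382
scene fence_1 0.95 [177. 268.] 702
scene fence_1 0.92 [207. 286.] 837
scene end_fence 0.68 [231. 299.] 792
scene end_fence 0.42 [178. 267.] 708
scene spacer_grip 0.96 [292. 371.] 1364
scene spacer_grip 0.89 [231. 385.] 1223
scene spacer_grip 0.65 [310. 303.] 3016
scene rack 0.92 [218. 288.] 2692
scene cup_0 0.68 [265. 432.] 577
scene cup_0 0.65 [168. 336.] 315
scene cup_0 0.6 [182. 354.] 362
scene cup_0 0.59 [177. 269.] 735
scene steel_ring 0.95 [168. 210.] 462
scene steel_ring 0.49 [228. 296.] 799
[[0.769, -0.404, 0.496, 0.115], [-0.639, -0.496, 0.588, -0.543], [0.008, -0.769, -0.639, 0.686], [0.0, 0.0, 0.0, 1.0]] [[380.7525604    0.         318.72339808]
 [  0.         380.7525604  198.41462865]
 [  0.           0.           1.        ]]
side spacer 0.89 [176. 336.] 547
side spacer 0.85 [183. 375.] 1124
side spacer 0.67 [267. 307.] 690
side spacer 0.56 [192. 290.] 526
side fence_1 0.97 [263. 308.] 712
side fence_1 0.64 [232. 322.] 691
side end_fence 0.78 [216. 331.] 494
sid
[... 476 characters left out ...]
.        ]]
{'clock': 0.8, 'joint_pos': array([1.29104113e+00, 2.40529755e-01, 5.04992625e-03, 1.33517836e+00,
       1.17224960e-05, 1.57080062e+00]), 'joint_vel': array([ 0.00040233,  0.00031534,  0.00044356,  0.0015378 , -0.00051769,
        0.00139192]), 'tau': array([-2.60137685e-04, -3.72152209e+01,  2.52678716e+01,  8.95472167e-04,
        5.35831202e-05, -4.67569322e-06]), 'eef_pos': array([0.13806596, 0.48059451, 0.23136068]), 'tool_rot': array([1.39424039e-01, 9.90232767e-01, 6.92108115e-05, 3.82547036e-06]), 'ft_force': array([ 0.00763134,  0.14216951, -0.62139393]), 'ft_torque': array([-0.00306794, -0.01025243, -0.01900899]), 'grasp_force': 0.0, 'grip_width': 0.08563265596664654}
```

```bash
python3 - <<'E'
import cv2
im=cv2.imread("pics/scene0.png")[120:360,160:480]; cv2.imwrite("pics/s1.png",cv2.resize(im,None,fx=2.5,fy=2.5,interpolation=cv2.INTER_CUBIC))
im=cv2.imread("pics/side0.png")[130:340,190:460]; cv2.imwrite("pics/d1.png",cv2.resize(im,None,fx=2.8,fy=2.8,interpolation=cv2.INTER_CUBIC))
E
```

```text
(no output)
```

View pics/s1.png

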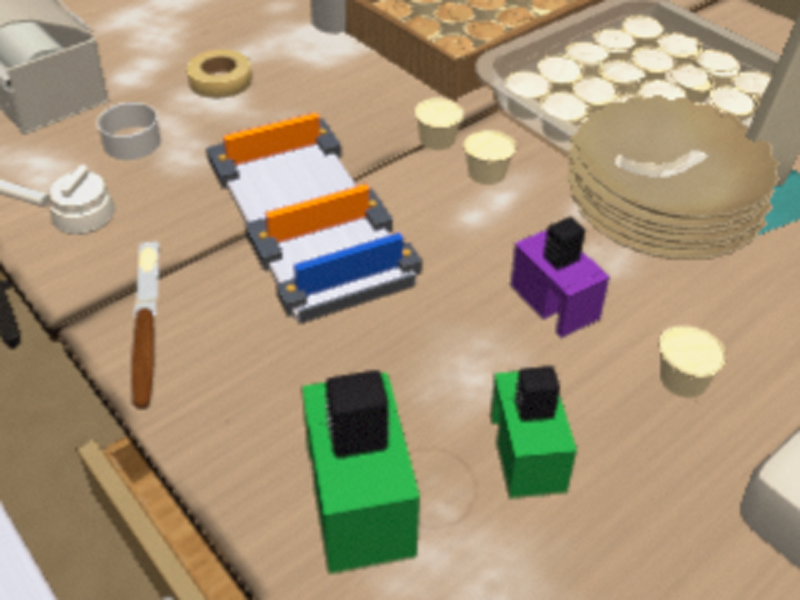

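View pics/d1.png

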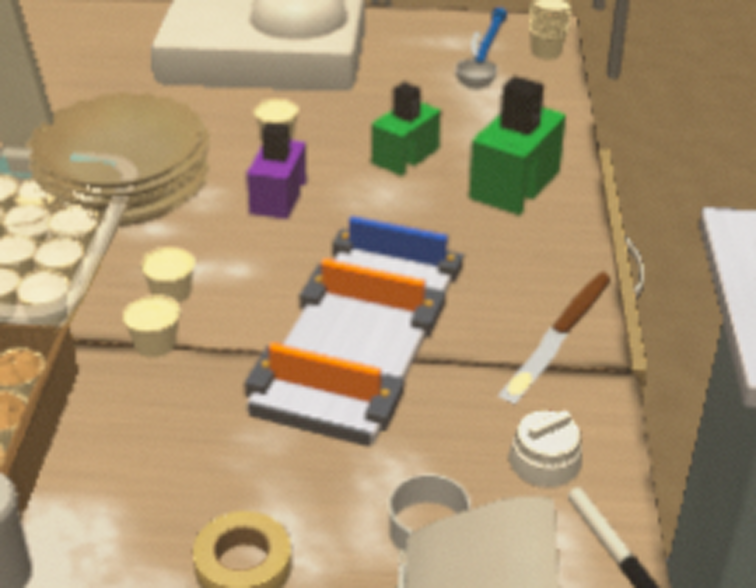

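Candidates in the scene view: big green block (col 306, row 310), small green block (372, 289), and purple block (382, 234). The small green one is the target; its notch and hook are on the far side, towards the rack. Blue fence is at (299, 226), first orange at (286, 205), second at (268, 176).

```bash
cat > fit.py <<'E'
import cv2,numpy as np
from scipy.optimize import minimize
def proj(m,P):
    T=np.linalg.inv(m["world_from_camera"])
    r,_=cv2.Rodrigues(T[:3,:3]); return cv2.projectPoints(np.asarray(P,float),r,T[:3,3].copy(),np.array(m["K"]),np.array(m["dist"],float))[0][:,0]
def box(x0,x1,y0,y1,z0,z1): return np.array([[x,y,z] for x in(x0,x1) for y in(y0,y1) for z in(z0,z1)])/1000
SP=[box(-25,25,-42,14,0,60),box(-25,25,14,32,46,60),box(-25,25,32,42,0,60),box(-15,15,-12,12,60,101)]
FE=[box(-56,56,-5,5,22,62)]
S=3
def place(parts,p):
    c,s=np.cos(p[2]),np.sin(p[2]);R=np.array([[c,-s,0],[s,c,0],[0,0,1]])
    return [b@R.T+[p[0],p[1],p[3] if len(p)>3 else 0] for b in parts]
def render(m,parts,p,off,shape):
    im=np.zeros(shape,np.uint8)
    for b in place(parts,p):
        h=cv2.convexHull(((proj(m,b)-off+.5)*S).astype(np.float32))
        cv2.fillConvexPoly(im,np.round(h*16).astype(np.int32),255,cv2.LINE_AA,4)
    return im/255.
def fit(views,parts,p0):
    "views: (model, mask)"
    D=[]
    for m,k in views:
        ys,xs=np.nonzero(k);o=np.array([xs.min()-15,ys.min()-15]);w,h=np.ptp(xs)+31,np.ptp(ys)+31
        sub=cv2.warpAffine(k.astype(np.float32),np.float32([[1,0,-o[0]],[0,1,-o[1]]]),(int(w),int(h)))
        D.append((m,o,cv2.GaussianBlur(cv2.resize(sub,None,fx=S,fy=S,interpolation=cv2.INTER_NEAREST),(0,0),3),k.sum()))
    def f(q):
        e=0
        for m,o,t,n in D: e+=np.sum((cv2.GaussianBlur(render(m,parts,q,o,t.shape),(0,0),3)-t)**2)/S/S/n
        return e
    best=None
    for dy in(-.25,0,.25):
        s=np.array(p0)+[0,0,dy]
        r=minimize(f,s,method="Nelder-Mead",options=dict(initial_simplex=np.vstack([s,s+[.02,0,0],s+[0,.02,0],s+[0,0,.2]]),xatol=1e-4,fatol=1e-5,maxiter=300))
        if best is None or r.fun<best.fun: best=r
    return best.x,best.fun
def colour(im,near,kind):
    h=cv2.cvtColor(im,cv2.COLOR_BGR2HSV);H,Sa,V=[h[...,i].astype(int) for i in range(3)]
    g={"green":(H>45)&(H<80)&(Sa>120)|(V<50),"orange":(H>3)&(H<20)&(Sa>185)&(V>100),"blue":(H>100)&(H<125)&(Sa>130)}[kind]
    g=(g&(cv2.dilate(near.astype(np.uint8),np.ones((9,9)))>0)).astype(np.uint8)
    n,l,st,_=cv2.connectedComponentsWithStats(g); return l==1+np.argmax(st[1:,4])
def pix2plane(m,uv,z):
    n=cv2.undistortPoints(np.array([[uv]],float),np.array(m["K"]),np.array(m["dist"],float))[0,0]
    W=np.array(m["world_from_camera"]);d=W[:3,:3]@[n[0],n[1],1];t=W[:3,3];return (t+d*(z-t[2])/d[2])[:2]
E
python3 - <<'E'
from workcell import bot
from fit import *
cams={c:(bot.camera_model(c),cv2.imread(f"pics/{c}0.png")) for c in("scene","side")}
# seeds (col,row)
things={"end":((299,228),(331,216),"blue",FE,.042),"f1":((286,205),(322,232),"orange",FE,.042),"f2":((268,176),(307,263),"orange",FE,.042),"sp":((374,285),(335,178),"green",SP,.04),"big":((305,312),(375,184),"green",SP,.06)}
out={}
for n,(a,b,k,parts,z) in things.items():
    V=[]
    for (c,(m,im)),uv in zip(cams.items(),(a,b)):
        near=np.zeros(im.shape[:2],np.uint8);cv2.circle(near,uv,26 if k=="green" else 24,1,-1)
        V.append((m,colour(im,near,k)))
    p=[pix2plane(m,u,z) for (m,_),u in zip(V,(a,b))]; print(n,np.round(p,3).tolist(),[v[1].sum() for v in V])
    if n=="big":continue
    d=pix2plane(cams["scene"][0],(268,176),.042)-pix2plane(cams["scene"][0],(299,228),.042)
    yaw=np.arctan2(-d[0],d[1])
    for dd in ((0,np.pi) if n=="sp" else (0,)):
        q,e=fit(V,parts,[*np.mean(p,0),yaw+dd]);print("  fit",np.round(q,4),np.degrees(q[2]).round(1),round(e,4))
        for v in V: q1,e1=fit([v],parts,q);print("     ",np.round(q1,4),np.degrees(q1[2]).round(1),round(e1,4))
for n,cs in {"ring":((210,168),(339,305)),"cups":((432,265),)}.items(): print(n,[pix2plane(m,u,.02).round(3) for (m,_),u in zip(cams.values(),cs)])
for u in((336,168),(354,182)):print(pix2plane(cams["scene"][0],u,.02).round(3))
E
```

```text
end [[0.505, -0.007], [0.515, -0.003]] [np.int64(533), np.int64(75)]
  fit [ 0.5141 -0.0197 -1.5267] -87.5 2.4441
      [ 0.5127  0.0006 -0.2345] -13.4 0.0988
      [ 0.4296  0.1843 -1.5268] -87.5 0.5022
f1 [[0.531, 0.082], [0.537, 0.079]] [np.int64(474), np.int64(352)]
  fit [ 0.5348  0.0787 -0.272 ] -15.6 0.342
      [ 0.5343  0.0811 -0.2056] -11.8 0.1228
      [ 0.5366  0.0744 -0.3385] -19.4 0.1693
f2 [[0.566, 0.217], [0.568, 0.216]] [np.int64(422), np.int64(412)]
  fit [ 0.5719  0.2169 -0.2806] -16.1 0.312
      [ 0.5715  0.2206 -0.2255] -12.9 0.1029
      [ 0.5736  0.2134 -0.3238] -18.6 0.1565
sp [[0.524, -0.239], [0.513, -0.233]] [np.int64(1249), np.int64(384)]
  fit [ 0.5151 -0.2443 -0.5782] -33.1 0.5061
      [ 0.5162 -0.2423 -0.6319] -36.2 0.0897
      [ 0.5166 -0.2508 -0.3723] -21.3 0.3467
  fit [ 0.5155 -0.2433  2.5409] 145.6 0.513
      [ 0.516  -0.2425  2.4979] 143.1 0.0893
      [ 0.5166 -0.2508  2.7686] 158.6 0.3526
big [[0.365, -0.21], [0.376, -0.172]] [np.int64(2186), np.int64(920)]
ring [array([0.468, 0.387]), array([0.476, 0.339])]
cups [array([ 0.679, -0.275])]
[0.764 0.147]
[0.757 0.062]
```

```bash
python3 - <<'E'
import re
s=open('fit.py').read()
s=s.replace('(H>45)&(H<80)&(Sa>120)|(V<50)','(H>40)&(H<85)&(Sa>90)|(V<60)').replace('(H>3)&(H<20)&(Sa>185)&(V>100)','(H>2)&(H<19)&(Sa>165)&(V>70)').replace('(H>100)&(H<125)&(Sa>130)','(H>98)&(H<130)&(Sa>90)')
open('fit.py','w').write(s)
E
python3 - <<'E'
from workcell import bot
from fit import *
cams={c:(bot.camera_model(c),cv2.imread(f"pics/{c}0.png")) for c in("scene","side")}
things={"end":((299,228),(331,216),"blue",FE,.042),"f1":((286,205),(322,232),"orange",FE,.042),"f2":((268,176),(307,263),"orange",FE,.042),"sp":((374,285),(335,178),"green",SP,.04)}
dbg=[]
for n,(a,b,k,parts,z) in things.items():
    V=[]
    for (c,(m,im)),uv in zip(cams.items(),(a,b)):
        near=np.zeros(im.shape[:2],np.uint8);cv2.circle(near,uv,26 if k=="green" else 24,1,-1)
        V.append((m,colour(im,near,k)))
        if c=="side":print(n,cv2.cvtColor(im,cv2.COLOR_BGR2HSV)[uv[1]-8:uv[1]+9:4,uv[0]].tolist())
    q0=[*np.mean([pix2plane(m,u,z) for (m,_),u in zip(V,(a,b))],0),-.25]
    q,e=fit(V,parts,q0);print(n,[v[1].sum() for v in V],np.round(q,4),np.degrees(q[2]).round(1),round(e,4))
    for v in V: q1,e1=fit([v],parts,q);print("     ",np.round(q1,4),np.degrees(q1[2]).round(1),round(e1,4))
    for (c,(m,im)),v in zip(cams.items(),V):
        ov=im.copy();ov[v[1]]=(ov[v[1]]//2+np.array([127,0,127])).astype(np.uint8)
        for bx in place(parts,q):cv2.polylines(ov,[np.round(cv2.convexHull(proj(m,bx).astype(np.float32))*16).astype(np.int32)],True,(255,255,0),1,cv2.LINE_AA,4)
        u=a if c=="scene" else b
        dbg.append(cv2.resize(ov[u[1]-33:u[1]+33,u[0]-33:u[0]+33],(200,200),interpolation=0))
cv2.imwrite("pics/dbg.png",np.vstack([np.hstack(dbg[0::2]),np.hstack(dbg[1::2])]))
E
```

```text
end [[17, 90, 192], [111, 155, 143], [113, 124, 103], [114, 114, 103], [0, 2, 229]]
end [np.int64(569), np.int64(339)] [ 0.5125 -0.0013 -0.2581] -14.8 0.2383
      [ 5.128e-01  5.000e-04 -2.370e-01] -13.6 0.0563
      [ 0.5147 -0.0063 -0.3295] -18.9 0.1323
f1 [[4, 8, 229], [13, 232, 212], [12, 208, 168], [11, 208, 164], [0, 3, 225]]
f1 [np.int64(490), np.int64(378)] [ 0.5349  0.0788 -0.2453] -14.1 0.2562
      [ 0.5339  0.0811 -0.2145] -12.3 0.0982
      [ 0.5371  0.0745 -0.308 ] -17.6 0.1137
f2 [[0, 4, 227], [15, 242, 232], [12, 206, 168], [12, 209, 166], [0, 5, 223]]
f2 [np.int64(443), np.int64(442)] [ 0.5717  0.2171 -0.2769] -15.9 0.225
      [ 0.5711  0.2207 -0.2077] -11.9 0.0722
      [ 0.5739  0.2137 -0.2951] -16.9 0.109
sp [[17, 77, 53], [63, 166, 160], [58, 133, 98], [55, 129, 91], [55, 127, 90]]
sp [np.int64(1305), np.int64(502)] [ 0.5155 -0.2439 -0.5922] -33.9 0.1795
      [ 0.5158 -0.2426 -0.6118] -35.1 0.0678
      [ 0.5162 -0.2496 -0.4601] -26.4 0.0847
```

View pics/dbg.png

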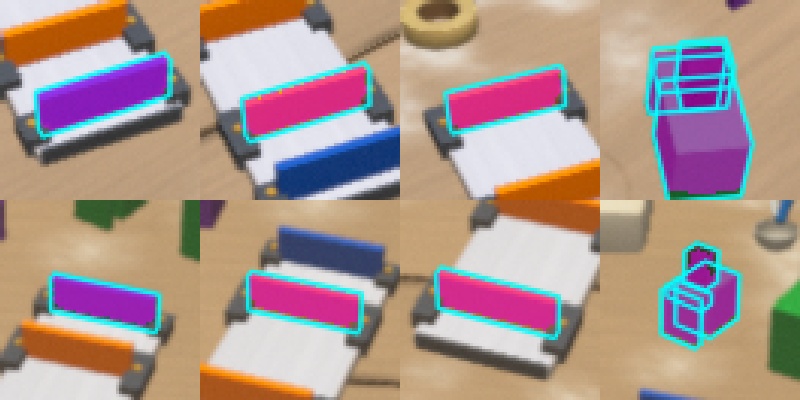

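```bash
cat > nav.py <<'E'
import sys,numpy as np
from scipy.spatial.transform import Rotation as Ro
from workcell import bot
def go(x,y,z,th):
    o=bot.get_obs();R=Ro.from_quat(o["tool_rot"]).as_matrix()
    d=R.T@(np.array([x,y,z])-o["eef_pos"])*100
    now=np.degrees(np.arctan2(-R[0,1],R[1,1]))
    print("t",round(o["clock"],2),"pos",o["eef_pos"].round(4),"th",now.round(2),"tilt",R[:,2].round(3),"shift cm",d.round(2),"yaw",round(now-th,1),"j",o["joint_pos"].round(2),"F",o["ft_force"].round(2))
if __name__=="__main__": go(*map(float,sys.argv[1:5]))
E
python3 nav.py .44 .09 .30 -15; python3 -c "
from workcell import bot;import numpy as np
o=bot.get_obs();W=np.array(bot.camera_model('wrist')['world_from_camera']);print(W.round(3),W[:3,3]-o['eef_pos'],bot.camera_model('wrist')['K'])"
```

```text
t 0.8 pos [0.1381 0.4806 0.2314] th -16.03 tilt [ 0.  0. -1.] shift cm [-39.8  -29.2   -6.87] yaw -1.0 j [1.29 0.24 0.01 1.34 0.   1.57] F [ 0.01  0.14 -0.62]
[[ 0.276  0.922  0.271  0.07 ]
 [ 0.961 -0.265 -0.077  0.501]
 [ 0.001  0.282 -0.96   0.375]
 [ 0.     0.     0.     1.   ]] [-0.06796366  0.02052346  0.14325899] [[356.24951514   0.         322.50763666]
 [  0.         356.24951514 202.35623749]
 [  0.           0.           1.        ]]
```

```bash
python3 nav.py .47 .02 .30 -15
```

```text
t 0.8 pos [0.1381 0.4806 0.2314] th -16.03 tilt [ 0.  0. -1.] shift cm [-44.62 -35.1   -6.87] yaw -1.0 j [1.29 0.24 0.01 1.34 0.   1.57] F [ 0.01  0.14 -0.62]
```

>>> move_arm:
  motion:
    - {"x":-10,"y":-8,"z":-7,"yaw":-1}
    - {"x":-44.6,"y":-35.1,"z":-7,"yaw":-1}
    - {"x":-44.6,"y":-35.1,"z":-7,"yaw":-1}
    - {"x":-44.6,"y":-35.1,"z":-7,"yaw":-1}
    - {"x":-44.6,"y":-35.1,"z":-7,"yaw":-1}
    - {"x":-44.6,"y":-35.1,"z":-7,"yaw":-1}
    - {"x":-44.6,"y":-35.1,"z":-7,"yaw":-1}
    - {"x":-44.6,"y":-35.1,"z":-7,"yaw":-1}
    - {"x":-44.6,"y":-35.1,"z":-7,"yaw":-1}
    - {"x":-44.6,"y":-35.1,"z":-7,"yaw":-1}
    - {"x":-44.6,"y":-35.1,"z":-7,"yaw":-1}
    - {"x":-44.6,"y":-35.1,"z":-7,"yaw":-1}
    - {"x":-44.6,"y":-35.1,"z":-7,"yaw":-1}

```text
clock: 2.42
eef_pos: [0.4691, 0.0214, 0.3015]
tool_rot: [0.13, 0.992, 0.0, -0.0]
ft_force: [-0.4, -0.4, 0.2]
grip_width: 0.0857
grasp_force: 0.0
```

```bash
cat > wfit.py <<'E'
from workcell import bot
from fit import *
import sys
def look(things,tag,dz=0):
    m=bot.camera_model("wrist");im=bot.camera("wrist");cv2.imwrite(f"pics/{tag}.png",im);ov=im.copy();res={}
    for n,(k,parts,q0) in things.items():
        hull=np.vstack([proj(m,b) for b in place(parts,q0)])
        near=np.zeros(im.shape[:2],np.uint8);cv2.fillConvexPoly(near,cv2.convexHull(hull.astype(np.float32)).astype(np.int32),1);near=cv2.dilate(near,np.ones((15,15)))
        mk=colour(im,near,k);q,e=fit([(m,mk)],parts,q0);res[n]=q;print(n,mk.sum(),np.round(q,4),np.degrees(q[2]).round(2),round(e,4))
        for bx in place(parts,q):cv2.polylines(ov,[np.round(cv2.convexHull(proj(m,bx).astype(np.float32))*16).astype(np.int32)],True,(255,255,0),1,cv2.LINE_AA,4)
    cv2.imwrite(f"pics/{tag}_ov.png",ov);return res
E
python3 - <<'E'
from wfit import *
import nav
r=look({"end":("blue",FE,[.5125,-.0013,-.26]),"f1":("orange",FE,[.5349,.0788,-.26]),"f2":("orange",FE,[.5717,.2171,-.26]),"sp":("green",SP,[.5155,-.2439,-.6])},"w1")
u=np.array([np.sin(.265)*1,np.cos(.265)])
for a,b in(("end","f1"),("f1","f2")):print(r[b][:2]-r[a][:2],np.linalg.norm(r[b][:2]-r[a][:2]))
nav.go(*r["sp"][:2],.2,np.degrees(r["sp"][2]))
E
```

```text
end 773 [ 0.517  -0.0006 -0.2632] -15.08 0.0822
f1 1102 [ 0.5364  0.081  -0.2458] -14.08 0.1361
f2 1962 [ 0.5726  0.2198 -0.2342] -13.42 0.1197
sp 4531 [ 0.5159 -0.2446 -0.5747] -32.93 0.0445
[0.01936468 0.08165572] 0.08392048354087168
[0.03620426 0.13881962] 0.14346300846684035
t 2.48 pos [0.4692 0.0213 0.3015] th -14.89 tilt [ 0.  0. -1.] shift cm [-11.35 -24.5   10.15] yaw 18.0 j [0.05 0.16 0.09 1.5  0.   0.31] F [ 0.53 -0.09  0.5 ]
```

View pics/w1_ov.png

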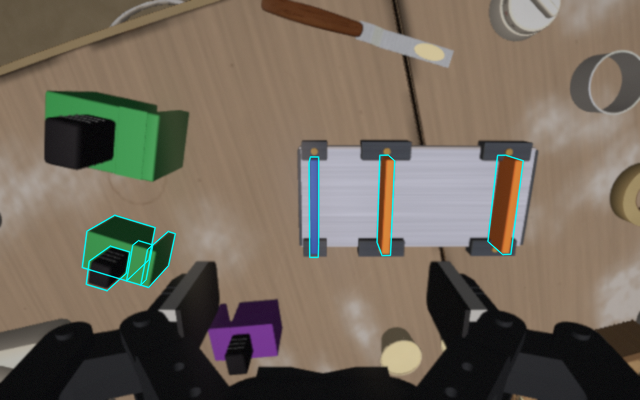

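The wrist view confirms it. The small green block is at (115, 250) with its hook facing the rack, the big green is at (110, 135) and the purple at (240, 335). Fences are at columns 314, 386 and 505. Moving above the small green block.

>>> move_arm:
  motion:
    - {"x":-3,"y":-6,"z":2,"yaw":5}
    - {"x":-6,"y":-12,"z":4,"yaw":12}
    - {"x":-9,"y":-18,"z":7,"yaw":18.3}
    - {"x":-11.3,"y":-24.5,"z":10,"yaw":18.3}
    - {"x":-11.3,"y":-24.5,"z":10,"yaw":18.3}
    - {"x":-11.3,"y":-24.5,"z":10,"yaw":18.3}
    - {"x":-11.3,"y":-24.5,"z":10,"yaw":18.3}
    - {"x":-11.3,"y":-24.5,"z":10,"yaw":18.3}

```text
clock: 3.48
eef_pos: [0.5159, -0.2445, 0.2024]
tool_rot: [0.286, 0.958, -0.0, 0.001]
ft_force: [-0.1, -0.1, 0.0]
grip_width: 0.0856
grasp_force: 0.0
```

```bash
python3 - <<'E'
from wfit import *
import nav
r=look({"sp":("green",SP,[.516,-.244,-.577])},"w2")
cv2.imwrite("pics/w2c.png",cv2.imread("pics/w2_ov.png")[60:400,120:520])
q=r["sp"];nav.go(q[0],q[1],.063,np.degrees(q[2]))
E
```

```text
sp 5507 [ 0.5155 -0.2438 -0.5684] -32.57 0.2151
t 3.52 pos [ 0.516  -0.2446  0.2024] th -33.21 tilt [ 0.002 -0.    -1.   ] shift cm [ 0.1   0.03 13.94] yaw -0.6 j [-0.44  0.39  0.14  1.32  0.    0.14] F [ 0.76 -0.41  0.24]
```

View pics/w2c.png

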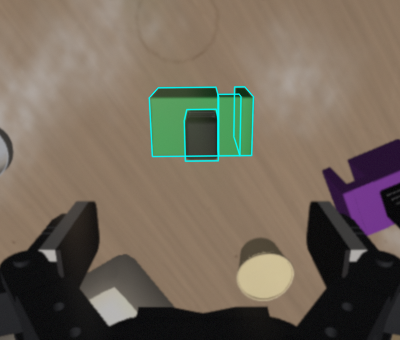

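The crop shows the small green block exactly under the fit (column 320, row 180), with purple clear to the right. Descending and gripping.

>>> move_arm:
  motion:
    - {"x":0.1,"z":5,"yaw":-0.5}
    - {"x":0.1,"z":9,"yaw":-0.5}
    - {"x":0.1,"z":12,"yaw":-0.5}
    - {"x":0.1,"z":14,"yaw":-0.5}
    - {"x":0.1,"z":14,"yaw":-0.5}
    - {"x":0.1,"z":14,"yaw":-0.5}

```text
invalid input at $.motion[0]: expected keys x, y, z, yaw
```

>>> move_arm:
  motion:
    - {"z":0}
    - {"z":0}
    - {"z":0}
    - {"z":0}
    - {"z":0}
    - {"z":0}
  gripper: -1

```text
invalid input at $.motion[0]: expected keys x, y, z, yaw
```

```bash
python3 nav.py .5 -.13 .2 -14.7
```

```text
t 3.52 pos [ 0.516  -0.2446  0.2024] th -33.21 tilt [ 0.002 -0.    -1.   ] shift cm [7.61 8.71 0.23] yaw -18.5 j [-0.44  0.39  0.14  1.32  0.    0.14] F [ 0.76 -0.41  0.24]
```

>>> move_arm:
  motion:
    - {"x":0.1,"y":0,"z":5,"yaw":-0.5}
    - {"x":0.1,"y":0,"z":9,"yaw":-0.5}
    - {"x":0.1,"y":0,"z":12,"yaw":-0.5}
    - {"x":0.1,"y":0,"z":14,"yaw":-0.5}
    - {"x":0.1,"y":0,"z":14,"yaw":-0.5}
    - {"x":0.1,"y":0,"z":14,"yaw":-0.5}

```text
clock: 4.28
eef_pos: [0.5155, -0.2452, 0.0627]
tool_rot: [0.282, 0.959, -0.0, 0.001]
ft_force: [-0.8, 0.1, 0.3]
grip_width: 0.0851
grasp_force: 0.0
```

>>> move_arm:
  motion:
    - {"x":0,"y":0,"z":0,"yaw":0}
    - {"x":0,"y":0,"z":0,"yaw":0}
    - {"x":0,"y":0,"z":0,"yaw":0}
    - {"x":0,"y":0,"z":0,"yaw":0}
    - {"x":0,"y":0,"z":0,"yaw":0}
    - {"x":0,"y":0,"z":0,"yaw":0}
  gripper: -1

```text
clock: 5.03
eef_pos: [0.5148, -0.2454, 0.0616]
tool_rot: [0.283, 0.959, -0.0, 0.0]
ft_force: [-0.4, 0.9, 3.3]
grip_width: 0.0236
grasp_force: 60.8
```

```bash
python3 nav.py .5 -.13 .2 -14.7
```

```text
t 5.03 pos [ 0.5148 -0.2454  0.0616] th -32.83 tilt [ 0. -0. -1.] shift cm [  7.49   8.9  -13.84] yaw -18.1 j [-0.44  0.5  -0.07  0.99 -0.    0.13] F [-0.43  0.86  3.26]
```

```bash
python3 nav.py .5299 .0576 .17 -14.6
```

```text
t 5.03 pos [ 0.5148 -0.2454  0.0616] th -32.83 tilt [ 0. -0. -1.] shift cm [ 15.15  26.28 -10.84] yaw -18.2 j [-0.44  0.5  -0.07  0.99 -0.    0.13] F [-0.43  0.86  3.26]
```

>>> move_arm:
  motion:
    - {"x":0,"y":0,"z":-3,"yaw":0}
    - {"x":0,"y":0,"z":-9,"yaw":0}
    - {"x":0.5,"y":1,"z":-14,"yaw":0}
    - {"x":3,"y":5,"z":-15,"yaw":-4}
    - {"x":6,"y":10,"z":-15,"yaw":-8}
    - {"x":9,"y":15,"z":-14,"yaw":-12}
    - {"x":12,"y":20,"z":-12,"yaw":-16}
    - {"x":14,"y":24,"z":-11,"yaw":-18.2}
    - {"x":15.2,"y":26.3,"z":-10.8,"yaw":-18.2}
    - {"x":15.2,"y":26.3,"z":-10.8,"yaw":-18.2}
    - {"x":15.2,"y":26.3,"z":-10.8,"yaw":-18.2}

```text
clock: 6.4
eef_pos: [0.529, 0.0576, 0.1687]
tool_rot: [0.127, 0.992, -0.0, -0.001]
ft_force: [-0.2, -0.3, -3.1]
grip_width: 0.0232
grasp_force: 60.2
```

```bash
cat > rel.py <<'E'
from workcell import bot
from fit import *
from scipy.spatial.transform import Rotation as Ro
H=.0616
def rel(tag,fs,cams=("scene","side"),show=True):
    o=bot.get_obs();R=Ro.from_quat(o["tool_rot"]).as_matrix();th=np.arctan2(-R[0,1],R[1,1]);e=o["eef_pos"]
    q=[*e[:2],th,e[2]-H];rows=[]
    u=np.array([-np.sin(th),np.cos(th)]);v=np.array([np.cos(th),np.sin(th)])
    for c in cams:
        m=bot.camera_model(c);im=bot.camera(c);ov=im.copy();L=[(SP,q)]
        for n,(k,q0) in fs.items():
            near=np.zeros(im.shape[:2],np.uint8);cv2.fillConvexPoly(near,cv2.convexHull(np.vstack([proj(m,b) for b in place(FE,q0)]).astype(np.float32)).astype(np.int32),1);near=cv2.dilate(near,np.ones((13,13)))
            mk=colour(im,near,k);f,er=fit([(m,mk)],FE,q0);L.append((FE,f));d=f[:2]-e[:2]
            print(c,n,mk.sum(),f.round(4),np.degrees(f[2]).round(1),"err",round(er,3),"in block: y %.1f x %.1f mm"%(d@u*1e3,d@v*1e3))
        for P,p in L:
            for bx in place(P,p):cv2.polylines(ov,[np.round(cv2.convexHull(proj(m,bx).astype(np.float32))*16).astype(np.int32)],True,(255,255,0),1,cv2.LINE_AA,4)
        uv=proj(m,[[*e[:2],e[2]-.03]])[0].astype(int);rows.append(cv2.resize(ov[max(0,uv[1]-55):uv[1]+55,max(0,uv[0]-70):uv[0]+70],(400,314),interpolation=cv2.INTER_CUBIC))
    cv2.imwrite(f"pics/{tag}.png",np.hstack(rows))
    print("t",o["clock"],"tcp",e.round(4),"th",np.degrees(th).round(2),"F",o["ft_force"].round(2),"along",(o["ft_force"][:2]@u).round(2))
E
python3 -c "
from rel import *
rel('h1',{'f1':('orange',[.5357,.0799,-.25]),'end':('blue',[.515,-.001,-.26])})"; python3 -c "
from wfit import *
look({'f2':('orange',FE,[.572,.2185,-.25])},'w3')"
```

```text
scene f1 396 [ 0.5331  0.0797 -0.2545] -14.6 err 0.332 in block: y 22.4 x -1.6 mm
scene end 569 [ 0.5127  0.0006 -0.2353] -13.5 err 0.056 in block: y -59.2 x -1.4 mm
side f1 378 [ 0.538   0.0741 -0.3041] -17.4 err 0.115 in block: y 18.3 x 4.5 mm
side end 198 [ 0.4932 -0.0082 -1.112 ] -63.7 err 0.698 in block: y -72.7 x -18.0 mm
t 6.4 tcp [0.529  0.0576 0.1687] th -14.64 F [-0.19 -0.33 -3.15] along -0.37
f2 5066 [ 0.5721  0.2199 -0.2421] -13.87 0.097
```

View pics/h1.png

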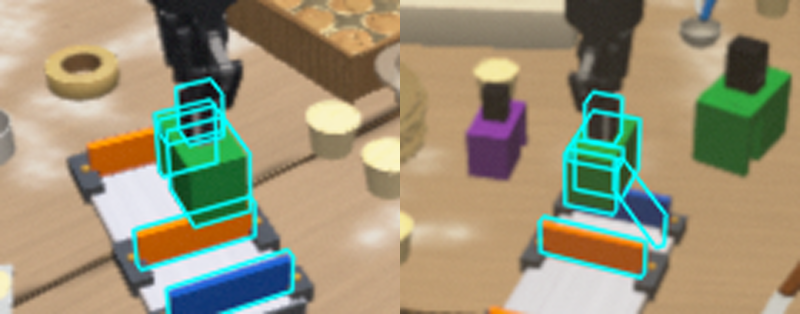

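The overlay fits in both views: the slot is about 22.5 mm ahead of the grip, over fence 1. Lowering in two stages, watching force.

>>> move_arm:
  motion:
    - {"x":0,"y":0,"z":2,"yaw":0}
    - {"x":0,"y":0,"z":4,"yaw":0}
    - {"x":0,"y":0,"z":4.5,"yaw":0}
    - {"x":0,"y":0,"z":5,"yaw":0}
    - {"x":0,"y":0,"z":5,"yaw":0}

```text
clock: 7.18
eef_pos: [0.5297, 0.0578, 0.1196]
tool_rot: [0.128, 0.992, 0.0, 0.0]
ft_force: [-0.2, 0.2, -1.6]
grip_width: 0.0234
grasp_force: 60.2
```

>>> move_arm:
  motion:
    - {"x":0,"y":0,"z":1,"yaw":0}
    - {"x":0,"y":0,"z":2,"yaw":0}
    - {"x":0,"y":0,"z":2.6,"yaw":0}
    - {"x":0,"y":0,"z":3,"yaw":0}
    - {"x":0,"y":0,"z":3,"yaw":0}
    - {"x":0,"y":0,"z":3,"yaw":0}

```text
clock: 7.92
eef_pos: [0.5297, 0.0581, 0.0895]
tool_rot: [0.127, 0.992, 0.0, 0.0]
ft_force: [-0.0, 0.5, -2.9]
grip_width: 0.0231
grasp_force: 60.2
```

```bash
python3 nav.py .53 .0576 .09 -14.6
```

```text
t 7.92 pos [0.5297 0.0581 0.0895] th -14.63 tilt [ 0.001  0.    -1.   ] shift cm [-0.04 -0.04 -0.05] yaw -0.0 j [ 0.11  0.41 -0.15  1.02 -0.    0.36] F [-0.01  0.5  -2.9 ]
```

>>> move_arm:
  motion:
    - {"x":0,"y":-0.1,"z":0,"yaw":0}
    - {"x":0,"y":-0.2,"z":0,"yaw":0}
    - {"x":0,"y":-0.3,"z":0,"yaw":0}
    - {"x":0,"y":-0.4,"z":0,"yaw":0}
    - {"x":0,"y":-0.5,"z":0,"yaw":0}
    - {"x":0,"y":-0.6,"z":0,"yaw":0}
    - {"x":0,"y":-0.7,"z":0,"yaw":0}
    - {"x":0,"y":-0.8,"z":0,"yaw":0}
    - {"x":0,"y":-0.8,"z":0,"yaw":0}

```text
clock: 9.05
eef_pos: [0.5276, 0.0506, 0.0894]
tool_rot: [0.127, 0.992, 0.0, 0.0]
ft_force: [1.9, 4.6, -3.6]
grip_width: 0.0235
grasp_force: 60.1
```

```bash
python3 nav.py .53 .0576 .09 -14.6
```

```text
t 9.05 pos [0.5276 0.0506 0.0894] th -14.62 tilt [ 0.     0.001 -1.   ] shift cm [-0.06  0.74 -0.06] yaw -0.0 j [ 0.1   0.4  -0.15  1.01  0.    0.35] F [ 1.93  4.55 -3.61]
```

>>> move_arm:
  motion:
    - {"x":0,"y":-0.05,"z":0,"yaw":0}
    - {"x":0,"y":-0.1,"z":0,"yaw":0}
    - {"x":0,"y":-0.15,"z":0,"yaw":0}
    - {"x":0,"y":-0.15,"z":0,"yaw":0}

```text
clock: 9.55
eef_pos: [0.5271, 0.0489, 0.0894]
tool_rot: [0.127, 0.992, 0.0, 0.0]
ft_force: [1.0, 5.8, -2.4]
grip_width: 0.0234
grasp_force: 60.0
```

>>> move_arm:
  motion:
    - {"x":0,"y":-0.05,"z":0,"yaw":0}
    - {"x":0,"y":-0.1,"z":0,"yaw":0}
    - {"x":0,"y":-0.1,"z":0,"yaw":0}

```text
clock: 9.93
eef_pos: [0.5269, 0.0479, 0.0894]
tool_rot: [0.127, 0.992, 0.0, 0.0]
ft_force: [1.7, 4.2, -1.4]
grip_width: 0.0232
grasp_force: 60.1
```

>>> move_arm:
  motion:
    - {"x":0,"y":-0.05,"z":0,"yaw":0}
    - {"x":0,"y":-0.05,"z":0,"yaw":0}

```text
clock: 10.18
eef_pos: [0.5268, 0.0475, 0.0894]
tool_rot: [0.127, 0.992, 0.0, 0.0]
ft_force: [1.2, 4.6, -2.1]
grip_width: 0.0235
grasp_force: 60.1
```

>>> move_arm:
  motion:
    - {"x":0,"y":-0.05,"z":0,"yaw":0}
    - {"x":0,"y":-0.05,"z":0,"yaw":0}

```text
clock: 10.42
eef_pos: [0.5266, 0.047, 0.0894]
tool_rot: [0.127, 0.992, 0.0, 0.0]
ft_force: [0.9, 3.6, -0.8]
grip_width: 0.0234
grasp_force: 60.1
```

>>> move_arm:
  motion:
    - {"x":0,"y":-0.05,"z":0,"yaw":0}
    - {"x":0,"y":-0.05,"z":0,"yaw":0}

```text
clock: 10.68
eef_pos: [0.5265, 0.0465, 0.0894]
tool_rot: [0.127, 0.992, 0.0, 0.0]
ft_force: [2.0, 5.1, -1.6]
grip_width: 0.0234
grasp_force: 60.1
```

>>> move_arm:
  motion:
    - {"x":0,"y":-0.04,"z":0,"yaw":0}
    - {"x":0,"y":-0.04,"z":0,"yaw":0}

```text
clock: 10.92
eef_pos: [0.5264, 0.0462, 0.0894]
tool_rot: [0.127, 0.992, 0.0, 0.0]
ft_force: [1.5, 4.9, -1.4]
grip_width: 0.0233
grasp_force: 60.2
```

>>> move_arm:
  motion:
    - {"x":0,"y":-0.04,"z":0,"yaw":0}
    - {"x":0,"y":-0.04,"z":0,"yaw":0}

```text
clock: 11.18
eef_pos: [0.5263, 0.0458, 0.0894]
tool_rot: [0.127, 0.992, 0.0, 0.0]
ft_force: [1.2, 4.6, -1.1]
grip_width: 0.0233
grasp_force: 60.2
```

>>> move_arm:
  motion:
    - {"x":0,"y":-0.04,"z":0,"yaw":0}
    - {"x":0,"y":-0.04,"z":0,"yaw":0}

```text
clock: 11.42
eef_pos: [0.5262, 0.0454, 0.0894]
tool_rot: [0.127, 0.992, 0.0, 0.0]
ft_force: [1.1, 4.1, -1.9]
grip_width: 0.0235
grasp_force: 60.2
```

>>> move_arm:
  motion:
    - {"x":0,"y":-0.04,"z":0,"yaw":0}
    - {"x":0,"y":-0.04,"z":0,"yaw":0}

```text
clock: 11.68
eef_pos: [0.5261, 0.045, 0.0894]
tool_rot: [0.127, 0.992, 0.0, 0.0]
ft_force: [0.9, 3.9, -1.4]
grip_width: 0.0234
grasp_force: 60.2
```

>>> move_arm:
  motion:
    - {"x":0,"y":-0.04,"z":0,"yaw":0}
    - {"x":0,"y":-0.04,"z":0,"yaw":0}

```text
clock: 11.92
eef_pos: [0.526, 0.0446, 0.0894]
tool_rot: [0.127, 0.992, 0.0, 0.0]
ft_force: [1.2, 5.0, -2.2]
grip_width: 0.0234
grasp_force: 60.2
```

>>> move_arm:
  motion:
    - {"x":0,"y":-0.04,"z":0,"yaw":0}
    - {"x":0,"y":-0.04,"z":0,"yaw":0}

```text
clock: 12.18
eef_pos: [0.5259, 0.0444, 0.0894]
tool_rot: [0.127, 0.992, 0.0, 0.0]
ft_force: [1.2, 5.9, -2.0]
grip_width: 0.0234
grasp_force: 60.3
```

>>> move_arm:
  motion:
    - {"x":0,"y":-0.03,"z":0,"yaw":0}
    - {"x":0,"y":-0.03,"z":0,"yaw":0}

```text
clock: 12.42
eef_pos: [0.526, 0.0444, 0.0894]
tool_rot: [0.127, 0.992, 0.001, 0.0]
ft_force: [1.2, 6.8, -2.4]
grip_width: 0.0233
grasp_force: 60.3
```

>>> move_arm:
  motion:
    - {"x":0,"y":-0.03,"z":0,"yaw":0}
    - {"x":0,"y":-0.03,"z":0,"yaw":0}
    - {"x":0,"y":-0.03,"z":0,"yaw":0}
    - {"x":0,"y":-0.03,"z":0,"yaw":0}

```text
clock: 12.92
eef_pos: [0.5259, 0.0443, 0.0894]
tool_rot: [0.127, 0.992, 0.001, 0.0]
ft_force: [1.9, 7.5, -1.6]
grip_width: 0.0233
grasp_force: 60.3
```

```bash
python3 -c "
from rel import *
rel('h2',{'f1':('orange',[.5330,.0707,-.25]),'end':('blue',[.515,-.001,-.26])},('side','scene'))"; python3 nav.py .526 .044 .09 -14.6
```

```text
side f1 118 [ 0.538   0.0682 -0.1498] -8.6 err 1.577 in block: y 26.2 x 5.7 mm
side end 99 [ 0.5213  0.0009 -0.0506] -2.9 err 1.83 in block: y -43.1 x 6.5 mm
scene f1 159 [ 0.5297  0.0596 -0.5613] -32.2 err 1.374 in block: y 15.7 x -0.2 mm
scene end 582 [ 0.5123  0.0009 -0.2352] -13.5 err 0.045 in block: y -45.4 x -2.2 mm
t 12.925 tcp [0.5259 0.0443 0.0894] th -14.61 F [ 1.91  7.52 -1.64] along 7.76
t 13.03 pos [0.526  0.0443 0.0895] th -14.61 tilt [ 0.001  0.002 -1.   ] shift cm [-0.01 -0.03 -0.05] yaw -0.0 j [ 0.08  0.4  -0.16  1.01  0.    0.34] F [ 1.52  6.93 -1.85]
```

View pics/h2.png

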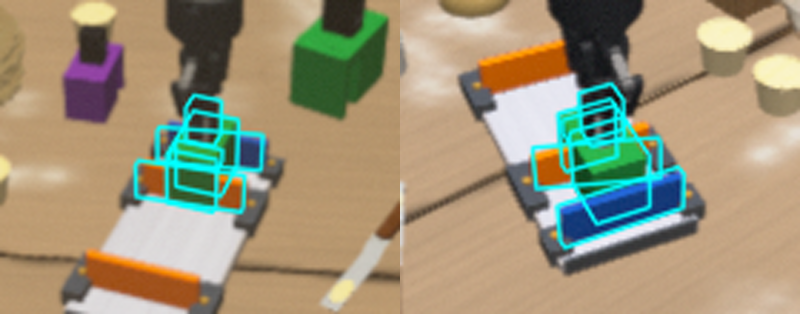

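>>> move_arm:
  motion:
    - {"x":0,"y":-0.04,"z":0,"yaw":0}
    - {"x":0,"y":-0.04,"z":0,"yaw":0}
    - {"x":0,"y":-0.04,"z":0,"yaw":0}
    - {"x":0,"y":-0.04,"z":0,"yaw":0}

```text
clock: 13.52
eef_pos: [0.5259, 0.0443, 0.0895]
tool_rot: [0.127, 0.992, 0.001, 0.0]
ft_force: [1.9, 7.4, -1.9]
grip_width: 0.023
grasp_force: 60.2
```

>>> move_arm:
  motion:
    - {"x":0,"y":0.2,"z":0,"yaw":0}
    - {"x":0,"y":0.4,"z":0,"yaw":0}
    - {"x":0,"y":0.5,"z":0,"yaw":0}
    - {"x":0,"y":0.5,"z":0,"yaw":0}
    - {"x":0,"y":0.5,"z":0,"yaw":0}

```text
clock: 14.15
eef_pos: [0.5266, 0.0476, 0.0892]
tool_rot: [0.127, 0.992, -0.0, -0.0]
ft_force: [-0.8, -0.8, -1.7]
grip_width: 0.0234
grasp_force: 60.2
```

```bash
python3 nav.py .5664 .1969 .17 -14.6
```

```text
t 14.15 pos [0.5266 0.0476 0.0892] th -14.65 tilt [-0.    -0.001 -1.   ] shift cm [-0.07 15.44 -8.09] yaw -0.0 j [ 0.09  0.4  -0.16  1.01 -0.    0.35] F [-0.83 -0.75 -1.69]
```

>>> move_arm:
  motion:
    - {"x":0,"y":0,"z":-1,"yaw":0}
    - {"x":0,"y":0,"z":-2.5,"yaw":0}
    - {"x":0,"y":0,"z":-5,"yaw":0}
    - {"x":0,"y":0,"z":-8,"yaw":0}
    - {"x":0,"y":3,"z":-8.1,"yaw":0}
    - {"x":0,"y":7,"z":-8.1,"yaw":0}
    - {"x":0,"y":12,"z":-8.1,"yaw":0}
    - {"x":-0.1,"y":15.4,"z":-8.1,"yaw":0}
    - {"x":-0.1,"y":15.4,"z":-8.1,"yaw":0}
    - {"x":-0.1,"y":15.4,"z":-8.1,"yaw":0}
    - {"x":-0.1,"y":15.4,"z":-8.1,"yaw":0}

```text
clock: 15.52
eef_pos: [0.5666, 0.1957, 0.1708]
tool_rot: [0.128, 0.992, -0.0, 0.0]
ft_force: [-1.0, 0.3, -2.0]
grip_width: 0.0233
grasp_force: 60.2
```

```bash
python3 -c "
from rel import *
rel('h3',{'f2':('orange',[.5721,.2185,-.25]),'f1':('orange',[.5327,.0704,-.25]),'end':('blue',[.514,-.001,-.26])})"; python3 -c "
from wfit import *
look({'f1':('orange',FE,[.5327,.0704,-.25]),'end':('blue',FE,[.5145,-.001,-.26])},'w4')"
```

```text
scene f2 432 [ 0.5705  0.22   -0.2277] -13.0 err 0.09 in block: y 24.5 x -2.3 mm
scene f1 484 [ 0.532   0.0719 -0.2269] -13.0 err 0.111 in block: y -128.5 x -2.0 mm
scene end 573 [ 5.123e-01  3.000e-04 -2.234e-01] -12.8 err 0.052 in block: y -202.7 x -2.9 mm
side f2 439 [ 0.5729  0.2132 -0.3031] -17.4 err 0.11 in block: y 18.6 x 1.7 mm
side f1 213 [ 0.5153  0.0637 -0.9564] -54.8 err 0.699 in block: y -140.7 x -16.1 mm
side end 301 [ 0.5138 -0.0079 -0.417 ] -23.9 err 0.255 in block: y -210.3 x 0.6 mm
t 15.525 tcp [0.5666 0.1957 0.1708] th -14.71 F [-1.02  0.34 -2.04] along 0.07
f1 2143 [ 0.6446  0.0289 -1.0667] -61.12 0.9105
end 5793 [ 0.5135 -0.0006 -0.2698] -15.46 0.0648
```

View pics/h3.png

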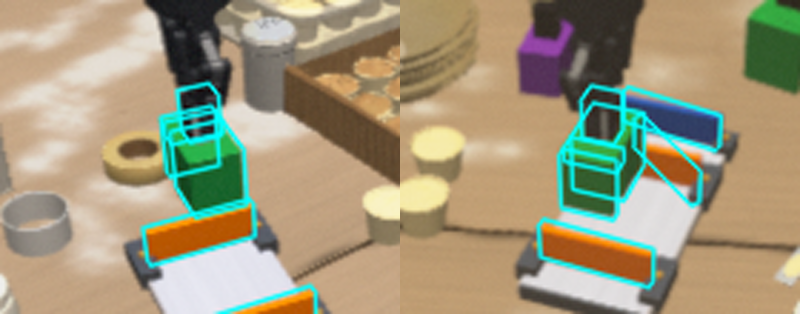

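>>> move_arm:
  motion:
    - {"x":0,"y":0,"z":2,"yaw":0}
    - {"x":0,"y":0,"z":4,"yaw":0}
    - {"x":0,"y":0,"z":4.5,"yaw":0}
    - {"x":0,"y":0,"z":5.2,"yaw":0}
    - {"x":0,"y":0,"z":5.2,"yaw":0}

```text
clock: 16.3
eef_pos: [0.5667, 0.1966, 0.1183]
tool_rot: [0.127, 0.992, -0.0, -0.0]
ft_force: [-0.4, 0.8, -1.9]
grip_width: 0.0234
grasp_force: 60.1
```

>>> move_arm:
  motion:
    - {"x":0,"y":0,"z":1,"yaw":0}
    - {"x":0,"y":0,"z":2,"yaw":0}
    - {"x":0,"y":0,"z":2.5,"yaw":0}
    - {"x":0,"y":0,"z":2.9,"yaw":0}
    - {"x":0,"y":0,"z":2.9,"yaw":0}
    - {"x":0,"y":0,"z":2.9,"yaw":0}

```text
clock: 17.05
eef_pos: [0.5669, 0.1968, 0.0896]
tool_rot: [0.127, 0.992, 0.0, 0.0]
ft_force: [-0.2, -0.1, -0.7]
grip_width: 0.0234
grasp_force: 60.2
```

```bash
python3 nav.py .5445 .1159 .0894 -14.6
```

```text
t 17.05 pos [0.5669 0.1968 0.0896] th -14.63 tilt [ 0.001  0.    -1.   ] shift cm [ 0.12 -8.4   0.02] yaw -0.0 j [0.33 0.53 0.05 1.09 0.   0.59] F [-0.18 -0.06 -0.67]
```

>>> move_arm:
  motion:
    - {"x":0,"y":-0.1,"z":0,"yaw":0}
    - {"x":0,"y":-0.2,"z":0,"yaw":0}
    - {"x":0,"y":-0.3,"z":0,"yaw":0}
    - {"x":0,"y":-0.4,"z":0,"yaw":0}
    - {"x":0,"y":-0.5,"z":0,"yaw":0}
    - {"x":0,"y":-0.6,"z":0,"yaw":0}
    - {"x":0,"y":-0.8,"z":0,"yaw":0}
    - {"x":0,"y":-1.0,"z":0,"yaw":0}
    - {"x":0,"y":-1.2,"z":0,"yaw":0}
    - {"x":0,"y":-1.4,"z":0,"yaw":0}
    - {"x":0,"y":-1.6,"z":0,"yaw":0}
    - {"x":0,"y":-1.8,"z":0,"yaw":0}
    - {"x":0,"y":-2.0,"z":0,"yaw":0}
    - {"x":0,"y":-2.2,"z":0,"yaw":0}
    - {"x":0,"y":-2.4,"z":0,"yaw":0}
    - {"x":0,"y":-2.6,"z":0,"yaw":0}
    - {"x":0,"y":-2.8,"z":0,"yaw":0}
    - {"x":0,"y":-3.0,"z":0,"yaw":0}
    - {"x":0,"y":-3.0,"z":0,"yaw":0}

```text
clock: 19.42
eef_pos: [0.5591, 0.1675, 0.0894]
tool_rot: [0.127, 0.992, -0.0, 0.0]
ft_force: [1.0, 4.7, -1.4]
grip_width: 0.0235
grasp_force: 60.3
```

```bash
python3 nav.py .5445 .1159 .0894 -14.6
```

```text
t 19.43 pos [0.5591 0.1675 0.0894] th -14.64 tilt [ 0. -0. -1.] shift cm [ 0.11 -5.36  0.  ] yaw -0.0 j [ 0.29  0.5   0.    1.07 -0.    0.55] F [ 1.02  4.69 -1.38]
```

>>> move_arm:
  motion:
    - {"x":0.01,"y":-0.2,"z":0,"yaw":0}
    - {"x":0.01,"y":-0.5,"z":0,"yaw":0}
    - {"x":0.02,"y":-0.8,"z":0,"yaw":0}
    - {"x":0.03,"y":-1.1,"z":0,"yaw":0}
    - {"x":0.03,"y":-1.4,"z":0,"yaw":0}
    - {"x":0.04,"y":-1.7,"z":0,"yaw":0}
    - {"x":0.04,"y":-2.0,"z":0,"yaw":0}
    - {"x":0.05,"y":-2.3,"z":0,"yaw":0}
    - {"x":0.05,"y":-2.6,"z":0,"yaw":0}
    - {"x":0.06,"y":-2.9,"z":0,"yaw":0}
    - {"x":0.06,"y":-3.2,"z":0,"yaw":0}
    - {"x":0.07,"y":-3.5,"z":0,"yaw":0}
    - {"x":0.08,"y":-3.8,"z":0,"yaw":0}
    - {"x":0.09,"y":-4.1,"z":0,"yaw":0}
    - {"x":0.1,"y":-4.4,"z":0,"yaw":0}
    - {"x":0.1,"y":-4.6,"z":0,"yaw":0}
    - {"x":0.1,"y":-4.7,"z":0,"yaw":0}
    - {"x":0.1,"y":-4.7,"z":0,"yaw":0}

```text
clock: 21.68
eef_pos: [0.5462, 0.1224, 0.0893]
tool_rot: [0.127, 0.992, 0.0, -0.0]
ft_force: [0.4, 4.6, -0.9]
grip_width: 0.0233
grasp_force: 60.4
```

```bash
python3 nav.py .5445 .1159 .0894 -14.6
```

```text
t 21.68 pos [0.5462 0.1224 0.0893] th -14.64 tilt [-0.  0. -1.] shift cm [-0.   -0.67 -0.01] yaw -0.0 j [ 0.22  0.46 -0.07  1.05  0.    0.48] F [ 0.43  4.59 -0.87]
```

>>> move_arm:
  motion:
    - {"x":0,"y":-0.05,"z":0,"yaw":0}
    - {"x":0,"y":-0.1,"z":0,"yaw":0}
    - {"x":0,"y":-0.15,"z":0,"yaw":0}
    - {"x":0,"y":-0.2,"z":0,"yaw":0}
    - {"x":0,"y":-0.25,"z":0,"yaw":0}
    - {"x":0,"y":-0.3,"z":0,"yaw":0}
    - {"x":0,"y":-0.35,"z":0,"yaw":0}
    - {"x":0,"y":-0.4,"z":0,"yaw":0}
    - {"x":0,"y":-0.4,"z":0,"yaw":0}

```text
clock: 22.8
eef_pos: [0.5452, 0.1188, 0.0894]
tool_rot: [0.127, 0.992, 0.0, -0.0]
ft_force: [1.6, 6.0, -1.2]
grip_width: 0.0237
grasp_force: 60.4
```

>>> move_arm:
  motion:
    - {"x":0,"y":-0.04,"z":0,"yaw":0}
    - {"x":0,"y":-0.04,"z":0,"yaw":0}

```text
clock: 23.05
eef_pos: [0.5451, 0.1184, 0.0894]
tool_rot: [0.127, 0.992, 0.0, -0.0]
ft_force: [0.5, 5.8, 0.1]
grip_width: 0.0235
grasp_force: 60.4
```

>>> move_arm:
  motion:
    - {"x":0,"y":-0.04,"z":0,"yaw":0}
    - {"x":0,"y":-0.04,"z":0,"yaw":0}

```text
clock: 23.3
eef_pos: [0.545, 0.118, 0.0894]
tool_rot: [0.127, 0.992, 0.0, -0.0]
ft_force: [1.4, 5.6, -0.3]
grip_width: 0.0235
grasp_force: 60.4
```

>>> move_arm:
  motion:
    - {"x":0,"y":-0.04,"z":0,"yaw":0}
    - {"x":0,"y":-0.04,"z":0,"yaw":0}

```text
clock: 23.55
eef_pos: [0.5449, 0.1176, 0.0894]
tool_rot: [0.127, 0.992, 0.0, -0.0]
ft_force: [1.3, 6.3, -0.7]
grip_width: 0.0233
grasp_force: 60.3
```

>>> move_arm:
  motion:
    - {"x":0,"y":-0.04,"z":0,"yaw":0}
    - {"x":0,"y":-0.04,"z":0,"yaw":0}

```text
clock: 23.8
eef_pos: [0.5448, 0.1172, 0.0894]
tool_rot: [0.127, 0.992, 0.0, -0.0]
ft_force: [1.2, 5.0, -0.6]
grip_width: 0.0234
grasp_force: 60.3
```

>>> move_arm:
  motion:
    - {"x":0,"y":-0.04,"z":0,"yaw":0}
    - {"x":0,"y":-0.04,"z":0,"yaw":0}

```text
clock: 24.05
eef_pos: [0.5447, 0.1168, 0.0894]
tool_rot: [0.127, 0.992, 0.0, -0.0]
ft_force: [0.7, 5.5, -0.2]
grip_width: 0.023
grasp_force: 60.4
```

Steps of 0.2–0.3 mm from here, one at a time near the predicted contact (y ≈ 0.1159).

>>> move_arm:
  motion:
    - {"x":0,"y":-0.04,"z":0,"yaw":0}
    - {"x":0,"y":-0.04,"z":0,"yaw":0}

```text
clock: 24.3
eef_pos: [0.5446, 0.1164, 0.0894]
tool_rot: [0.127, 0.992, 0.0, -0.0]
ft_force: [1.8, 5.8, -1.1]
grip_width: 0.0231
grasp_force: 60.4
```

>>> move_arm:
  motion:
    - {"x":0,"y":-0.03,"z":0,"yaw":0}
    - {"x":0,"y":-0.03,"z":0,"yaw":0}

```text
clock: 24.55
eef_pos: [0.5445, 0.1162, 0.0893]
tool_rot: [0.127, 0.992, 0.0, -0.0]
ft_force: [1.3, 5.6, -0.1]
grip_width: 0.0233
grasp_force: 60.4
```

>>> move_arm:
  motion:
    - {"x":0,"y":-0.03,"z":0,"yaw":0}
    - {"x":0,"y":-0.03,"z":0,"yaw":0}

```text
clock: 24.8
eef_pos: [0.5445, 0.1162, 0.0894]
tool_rot: [0.127, 0.992, 0.001, 0.0]
ft_force: [2.4, 6.4, -0.5]
grip_width: 0.0233
grasp_force: 60.5
```

>>> move_arm:
  motion:
    - {"x":0,"y":-0.02,"z":0,"yaw":0}
    - {"x":0,"y":-0.02,"z":0,"yaw":0}

```text
clock: 25.05
eef_pos: [0.5445, 0.1162, 0.0894]
tool_rot: [0.127, 0.992, 0.001, -0.0]
ft_force: [2.9, 6.9, -1.4]
grip_width: 0.0231
grasp_force: 60.5
```

>>> move_arm:
  motion:
    - {"x":0,"y":-0.03,"z":0,"yaw":0}
    - {"x":0,"y":-0.03,"z":0,"yaw":0}
    - {"x":0,"y":-0.03,"z":0,"yaw":0}
    - {"x":0,"y":-0.03,"z":0,"yaw":0}

```text
clock: 25.55
eef_pos: [0.5445, 0.1161, 0.0894]
tool_rot: [0.127, 0.992, 0.001, 0.0]
ft_force: [1.8, 7.5, -1.2]
grip_width: 0.0235
grasp_force: 60.4
```

```bash
python3 nav.py .5445 .1162 .0894 -14.6
```

```text
t 25.55 pos [0.5445 0.1161 0.0894] th -14.6 tilt [ 0.     0.002 -1.   ] shift cm [-0.    0.01 -0.  ] yaw 0.0 j [ 0.21  0.45 -0.08  1.04  0.    0.46] F [ 1.84  7.47 -1.22]
```

>>> move_arm:
  motion:
    - {"x":0,"y":-0.02,"z":0,"yaw":0}
    - {"x":0,"y":-0.02,"z":0,"yaw":0}
    - {"x":0,"y":-0.02,"z":0,"yaw":0}
    - {"x":0,"y":-0.02,"z":0,"yaw":0}

```text
clock: 26.05
eef_pos: [0.5445, 0.1161, 0.0894]
tool_rot: [0.127, 0.992, 0.001, 0.0]
ft_force: [1.6, 7.6, -0.6]
grip_width: 0.0235
grasp_force: 60.5
```

>>> move_arm:
  motion:
    - {"x":0,"y":0.2,"z":0,"yaw":0}
    - {"x":0,"y":0.4,"z":0,"yaw":0}
    - {"x":0,"y":0.5,"z":0,"yaw":0}
    - {"x":0,"y":0.5,"z":0,"yaw":0}
    - {"x":0,"y":0.5,"z":0,"yaw":0}

```text
clock: 26.68
eef_pos: [0.5453, 0.1195, 0.0891]
tool_rot: [0.128, 0.992, -0.0, -0.0]
ft_force: [-0.5, 0.3, -2.7]
grip_width: 0.0233
grasp_force: 60.2
```

```bash
python3 nav.py .515 -.2454 .0616 -32.8
```

```text
t 26.68 pos [0.5453 0.1195 0.0891] th -14.65 tilt [-0.001 -0.001 -1.   ] shift cm [ -6.3  -36.06   2.78] yaw 18.1 j [ 0.22  0.45 -0.07  1.04 -0.    0.47] F [-0.46  0.28 -2.67]
```

>>> move_arm:
  motion:
    - {"x":0,"y":0,"z":-1,"yaw":0}
    - {"x":0,"y":0,"z":-3,"yaw":0}
    - {"x":0,"y":0,"z":-7,"yaw":0}
    - {"x":0,"y":0,"z":-11,"yaw":0}
    - {"x":-0.5,"y":-4,"z":-12,"yaw":0}
    - {"x":-1.5,"y":-9,"z":-12,"yaw":4}
    - {"x":-2.5,"y":-15,"z":-12,"yaw":8}
    - {"x":-3.5,"y":-21,"z":-12,"yaw":12}
    - {"x":-4.5,"y":-27,"z":-12,"yaw":15}
    - {"x":-5.5,"y":-32,"z":-12,"yaw":18.1}
    - {"x":-6.3,"y":-36,"z":-11,"yaw":18.1}
    - {"x":-6.3,"y":-36,"z":-8,"yaw":18.1}
    - {"x":-6.3,"y":-36,"z":-4,"yaw":18.1}
    - {"x":-6.3,"y":-36,"z":-1,"yaw":18.1}
    - {"x":-6.3,"y":-36,"z":0.5,"yaw":18.1}
    - {"x":-6.3,"y":-36,"z":0.5,"yaw":18.1}

```text
clock: 28.68
eef_pos: [0.5151, -0.2441, 0.0839]
tool_rot: [0.282, 0.959, 0.0, -0.001]
ft_force: [-0.0, -0.1, -1.7]
grip_width: 0.0234
grasp_force: 60.1
```

```bash
python3 nav.py .515 -.2454 .0616 -32.8;  python3 -c "
from rel import *
rel('h4',{'f2':('orange',[.5514,.1422,-.25]),'f1':('orange',[.5327,.0704,-.25]),'end':('blue',[.514,-.001,-.26])},('scene','side'))"
```

```text
t 28.68 pos [ 0.5151 -0.2441  0.0839] th -32.73 tilt [-0.001  0.001 -1.   ] shift cm [-0.06 -0.11  2.23] yaw 0.1 j [-0.44  0.48 -0.04  1.05 -0.    0.13] F [-0.05 -0.1  -1.69]
scene f2 446 [ 0.5507  0.1435 -0.2198] -12.6 err 0.119 in block: y 345.3 x -179.7 mm
scene f1 476 [ 0.5317  0.0718 -0.2048] -11.7 err 0.121 in block: y 274.7 x -156.9 mm
scene end 573 [ 5.123e-01  3.000e-04 -2.234e-01] -12.8 err 0.052 in block: y 204.1 x -134.6 mm
side f2 413 [ 0.5531  0.1376 -0.3062] -17.5 err 0.1 in block: y 341.6 x -174.4 mm
side f1 380 [ 0.5347  0.0657 -0.3084] -17.7 err 0.104 in block: y 271.2 x -151.1 mm
side end 340 [ 0.5139 -0.0066 -0.3287] -18.8 err 0.13 in block: y 199.1 x -129.4 mm
t 28.675 tcp [ 0.5151 -0.2441  0.0839] th -32.73 F [-0.05 -0.1  -1.69] along -0.11
```

The lanes measure 74.1 and 74.2 mm between centres. Lowering the block onto the worktop.

>>> move_arm:
  motion:
    - {"x":0,"y":0,"z":0.8,"yaw":0}
    - {"x":0,"y":0,"z":1.5,"yaw":0}
    - {"x":0,"y":0,"z":1.9,"yaw":0}
    - {"x":0,"y":0,"z":2.1,"yaw":0}
    - {"x":0,"y":0,"z":2.2,"yaw":0}
    - {"x":0,"y":0,"z":2.2,"yaw":0}
    - {"x":0,"y":0,"z":2.2,"yaw":0}

```text
clock: 29.65
eef_pos: [0.5157, -0.2444, 0.0625]
tool_rot: [0.282, 0.959, -0.0, 0.0]
ft_force: [1.0, 0.8, -2.1]
grip_width: 0.0232
grasp_force: 60.2
```

>>> move_arm:
  motion:
    - {"x":0,"y":0,"z":0.05,"yaw":0}
    - {"x":0,"y":0,"z":0.1,"yaw":0}
    - {"x":0,"y":0,"z":0.15,"yaw":0}
    - {"x":0,"y":0,"z":0.15,"yaw":0}

```text
clock: 30.15
eef_pos: [0.5158, -0.2444, 0.0616]
tool_rot: [0.282, 0.959, -0.0, 0.0]
ft_force: [-2.7, 2.7, 5.1]
grip_width: 0.0235
grasp_force: 61.3
```

Contact with the worktop. Release and retreat.

>>> move_arm:
  motion:
    - {"x":0,"y":0,"z":0,"yaw":0}
    - {"x":0,"y":0,"z":0,"yaw":0}
    - {"x":0,"y":0,"z":0,"yaw":0}
    - {"x":0,"y":0,"z":0,"yaw":0}
    - {"x":0,"y":0,"z":0,"yaw":0}
    - {"x":0,"y":0,"z":-2,"yaw":0}
    - {"x":0,"y":0,"z":-6,"yaw":0}
    - {"x":0,"y":0,"z":-11,"yaw":0}
    - {"x":0,"y":0,"z":-14,"yaw":0}
    - {"x":0,"y":0,"z":-14,"yaw":0}
    - {"x":0,"y":0,"z":-14,"yaw":0}
    - {"x":0,"y":0,"z":-14,"yaw":0}
  gripper: 1

```text
clock: 31.65
eef_pos: [0.5146, -0.2439, 0.199]
tool_rot: [0.282, 0.959, 0.0, -0.002]
ft_force: [-0.8, 0.2, -0.9]
grip_width: 0.0851
grasp_force: 0.0
```

```bash
python3 - <<'E'
from wfit import *
look({"sp":("green",SP,[.516,-.244,-.57])},"w5")
cv2.imwrite("pics/w5s.png",bot.camera("scene")[120:360,160:480])
E
```

```text
sp 5773 [ 0.5167 -0.2431 -0.5635] -32.29 0.1829
```

View pics/w5s.png

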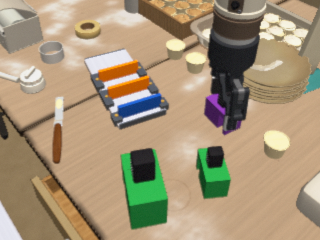

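The block stands upright at crop pixel (212, 170), and the three fences are evenly spaced. The cups and ring are where they started.

```bash
python3 -c "
from workcell import bot;print(bot.job_done())"
```

```text
the job is handed in; nothing more can be done
None
```

The job is handed in: both lanes measure about 74 mm between fence centres by camera, the green block stands upright clear of the rack, and the cups and ring look undisturbed; the interface returned no verdict.

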